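# Set up a timed incubation run

## Robot

A 6-joint arm with a two-finger parallel gripper is mounted at the origin on the work surface. World frame = base frame: x ahead of the robot, y to its left, z up, the work surface at z = 0. Lengths are in m, angles in rad, forces in N, time in s.
With the tool pointing down it reaches from about 0.325 to 1 m from the base axis. Payload 5.1 kg.
Tool frame: the origin (TCP) lies on the centre line of the jaws, within the pads' length; the fingertips stand 8 mm ahead of it and the grasp point (between the pads) lies 11 mm behind it; z points along the fingers, y is the line along which they close (so a half turn about z gives the same grasp; the last joint's range is limited). The gripper opens to 85 mm and grips with 20 to 120 N. Pads are 22 mm wide; open, the fingers measure 114 mm over their backs; the gripper's body (76 mm by 85 mm) begins 54 mm behind the grasp point. The pads swing forward as they close: fully open they stand 13 mm farther back than shut.
Start: joints at [-1.38, 0.124, 1.65, -0, 1.367, -0.083], TCP at [0.176, -0.626, 0.204] pointing down, gripper open.
Joint ranges: [-2.61, 2.61], [-1.02, 2.33], [0.03, 2.71], [-1.35, 4.49], [0.32, 2.68], [-2.91, 2.91]. Speed limits (rad/s): [2.57, 2.57, 3.14, 3.14, 3.14, 3.14].

## Interface

Orientations are given as a 3x3 rotation matrix whose columns are the frame's x, y, z axes.
In Python, from bench import read_state, get_image, camera_model, sign_off, regions_of gives the robot as it stands.
- The arm moves only by the shell command python3 -m pendant 'ROWS' [OPENING] [FORCE]. ROWS is JSON, a list of rows, each a list of 4 numbers: the shift along the tool's x, y, z normalised to -1 to 1, where 1 is 30 mm, then the turn about the tool's z normalised to -1 to 1, where 1 is 0.08 rad. A call has 1 to 10 rows; each row shifts and turns the commanded pose from where the row before left it, along the tool's axes as they then stand; what a row does not reach is not made up. A row lasts 1/12 s, in which the tool goes at most 41.7 mm and 7.16 degrees, less where a joint would pass 70% of its speed; a pose out of reach is approached as far as the arm can. A call with a number of a shift or a turn outside -1 to 1 is refused whole. A call with a gripper value outside its range is refused whole. OPENING is the opening, from 0 (shut) to 1 (fully open), set as the call begins (- or left out, the last holds). The fingers move at their own pace and stop on an object; FORCE is the grip in N (left out, the last holds). Time passes only in rows, so rows that do not move let the fingers close. It gives the time, the measured TCP pose, the force, the opening and the grip force at its end, in the units of the state.
- read_state(): the state, without advancing time (a new reading comes with each control period).
- get_image(name): name is "scene" or "top"; returns the picture (480x640x3 uint8, red, green, blue); there is no depth.
- camera_model(name): a dict with "vfov" (degrees; the focal length in pixels is half the picture's height over the tangent of half this angle, whatever the lens; pixels are square), "cx", "cy" (the principal point, pixels), "rvec" (rotation vector, rad) and "tvec" (3), from world to camera coordinates, as OpenCV has them. Camera axes: x right, y down, z forward; pixel columns grow to the right and rows downward; lengths in m; the calibration is good to about 2 mm. A picture is of the moment at which its call begins. camera_model takes no time and is no camera call.
- sign_off(): hands the job in; it is judged then, once.
Trained networks look in the newest picture that a camera, given by its name, has taken for a name from the list of things; names that differ only in an ending like _2 or _b are one class to them, and where a whole thing is asked for, a point or a joint stands for the part that bears it (a point fixed in the world has none). Each returns a list of dicts, best first, with "confidence" (0 to 1); they miss things now and then, are a little off and sometimes report something else, mostly with a low value. They report only what shows in the picture. A call takes as long as a camera call. They do not tell look-alikes from the thing itself.
- regions_of(camera, thing): "region" (480x640 bool, what is visible of it) and "extent" ([left, top, right, bottom] in pixels, round what is visible of it).
The state is a dict: "time_s": time; "joints": joint angles; "joint_velocities": joint speeds; "tau": joint torques, N m; "eef_pos": TCP position; "tcp_rot": TCP orientation; "ft_force": force on the tool from outside, world axes, zero at the start; "ft_torque": the same for the moment, N m; "opening": opening from 0.0 (shut) to 1.0 (fully open); "gripper_force": force on a finger pad.
Only numpy, scipy, OpenCV 4.12 (cv2) and the standard library are available. Lean on these libraries where they do the work, as an engineer would, in place of code of your own. Each camera call takes 0.05 s, during which the arm holds its last target. There are 200 camera calls.

## Task

Get the incubation run ready. First mix the reagent bottle: hold it upright on the middle of the touch mixer's rubber pad, press it down until the pad is fully depressed and keep it there for two seconds. Then stand the bottle in the middle of the stirrer's white plate and slide every cassette on the bench fully home into a slot of the incubator (one to a slot, any slots), and when all that is done wind the timer's key clockwise, turn by turn, all the way to its stop. Put right whatever gets displaced before you finish.

Things in the scene. Friction and masses are not known exactly. Their poses are not given: they have to be found in the camera images.
- cassette0: White sample cassette (a flat plastic slab 120 x 40 x 12 mm, about 90 g; both ends alike, three grip ribs at each end). Starts lying flat on the bench. Two to four of them are there; absent ones read None from the start. Origin: centre of the underside, x along its length, z up.
- cassette1: White sample cassette (a flat plastic slab 120 x 40 x 12 mm, about 90 g; both ends alike, three grip ribs at each end). Starts lying flat on the bench. Two to four of them are there; absent ones read None from the start. Origin: centre of the underside, x along its length, z up.
- cassette2: White sample cassette (a flat plastic slab 120 x 40 x 12 mm, about 90 g; both ends alike, three grip ribs at each end). Starts lying flat on the bench. Two to four of them are there; absent ones read None from the start. Origin: centre of the underside, x along its length, z up.
- cassette3: White sample cassette (a flat plastic slab 120 x 40 x 12 mm, about 90 g; both ends alike, three grip ribs at each end). Starts lying flat on the bench. Two to four of them are there; absent ones read None from the start. Origin: centre of the underside, x along its length, z up.
- incubator: Fixed grey block incubator 110 (x) x 335 (y) x 68 mm high, clear roof, four flat slots side by side, mouths in its -x face (x = -55 mm), towards the robot. Origin: centre of the underside, z up; it may be turned a few degrees. A cassette fully home stands 35 mm out of the mouth (its origin at x = -30, z = 45 mm in this frame). Nothing latches; cassettes can be drawn out or pushed in again.
- slot0 (a point): Middle of the mouth of slot 0, level with its floor (slots 0 to 3 at y = -127.5, -42.5, 42.5, 127.5 mm of the incubator); x points into the slot, z up. Slot 43 mm wide, 15 mm high, floor 45 mm above the bench, 85 mm deep to a solid stop. The mouth flares over its first 8 mm: about 4 mm more room below, above and at each side.
- slot1 (a point): Middle of the mouth of slot 1, level with its floor (slots 0 to 3 at y = -127.5, -42.5, 42.5, 127.5 mm of the incubator); x points into the slot, z up. Slot 43 mm wide, 15 mm high, floor 45 mm above the bench, 85 mm deep to a solid stop. The mouth flares over its first 8 mm: about 4 mm more room below, above and at each side.
- slot2 (a point): Middle of the mouth of slot 2, level with its floor (slots 0 to 3 at y = -127.5, -42.5, 42.5, 127.5 mm of the incubator); x points into the slot, z up. Slot 43 mm wide, 15 mm high, floor 45 mm above the bench, 85 mm deep to a solid stop. The mouth flares over its first 8 mm: about 4 mm more room below, above and at each side.
- slot3 (a point): Middle of the mouth of slot 3, level with its floor (slots 0 to 3 at y = -127.5, -42.5, 42.5, 127.5 mm of the incubator); x points into the slot, z up. Slot 43 mm wide, 15 mm high, floor 45 mm above the bench, 85 mm deep to a solid stop. The mouth flares over its first 8 mm: about 4 mm more room below, above and at each side.
- bottle: Loose white round reagent bottle with a flat screw cap, 124 mm high, about 280 g. Body 68 mm diameter up to 88 mm; neck 32 mm diameter; cap 42 mm diameter from 98 to 124 mm above the base, good to grip from above. Starts upright on the bench. Origin: centre of the base, z up.
- pad_top (a point): Centre of the top of the touch mixer's black rubber pad (80 mm diameter), 67 mm above the bench when up. The mixer is a fixed white round base 100 mm in diameter.
- mixer_pad (a joint): How far the mixer pad is pressed down, in m: 0 up, 0.008 fully down. Sprung: it starts to give at about 5 N and is fully down at about 12 N (the bottle's own weight does not press it); it comes up again when let go.
- plate_top (a point): Centre of the top of the hotplate stirrer's round white plate (130 mm diameter, flat, 100 mm above the bench). The stirrer is a fixed grey box 150 x 150 mm with a blue front.
- key_grip (a point): On the axis of the brass winding key on top of the clockwork timer (fixed white box 90 x 110 x 70 mm, round dial in front), 104 mm above the bench, at the height to grip. The key is an upright flat blade 44 mm long (along this point's x), 10 mm thick (y), from 83 to 115 mm above the bench, on a vertical axle. The frame turns with the key.
- key (a joint): How far the key is wound, in rad; grows as the key turns clockwise seen from above. It starts between 0 and 0.6 and meets a solid stop at 5.2 (fully wound). Needs 0.1 to 0.17 N m, more as the spring tightens; stays where it is let go.
Things that resemble listed ones, but are neither listed nor needed, are in the scene too. Leave any green look-alike of the cassette2 alone. Leave any orange look-alike of the bottle alone.

How it is judged:
By the outcome, as a careful person would: the job done as asked, in the order asked, and still so for the second after the job is handed in, with the robot touching nothing.
Of cassette0, cassette1, cassette2, cassette3 only 2 to 4 are there at a start; the rules pass over those that are not, and their reading is None.
At some moment in a run one of bottle, cassette0, cassette1, cassette2, cassette3 may be knocked a few centimetres aside while the robot is not near it.
It also fails if it takes over 210 s, if anything falls off the work surface, if the arm or the gripper's body presses on something with over 40 N, if the wrist force passes 120 N, or if a joint passes its speed limit or range.

## Working session

There is one attempt and no reset: what is moved stays moved. The work goes in short steps, Python scripts to look and compute and a shell command to move; the robot and the scene stay as the last step left them, time stands still between calls to the robot, and variables do not carry over. Pictures are saved under pics/ and viewed, at most 14 in all, crops included, and the job is handed in when it is done.

```bash
ls; mkdir -p pics
python3 - <<'E'
from bench import *
import cv2,json
s=read_state(); print({k:(v if not hasattr(v,'tolist') else v.tolist()) for k,v in s.items()})
for n in('scene','top'):
    im=get_image(n); cv2.imwrite(f'pics/{n}0.png',im[:,:,::-1]); print(n,camera_model(n))
E
```

```text
pics
{'time_s': 0.0, 'joints': [-1.3796226409569414, 0.12449232850786528, 1.6516247556984671, -4.319009445554808e-05, 1.3675218250264842, -0.08258008393905542], 'joint_velocities': [0.00037817390201887207, -0.0005119903986376955, 4.551801219292865e-05, 8.351299963622172e-05, -0.0014872136241665787, 0.0002863404257606342], 'tau': [0.00036336213270260487, -42.360230684280396, -36.54579520225525, -0.00010020559102486004, 0.006898720166645944, 8.071951640431507e-06], 'eef_pos': [0.17557366894988868, -0.6251619125733091, 0.20309046154321347], 'tcp_rot': [[0.9627605185005383, 0.27035531957525544, -0.00043034165072785717], [0.2703556324114488, -0.9627584475206802, 0.0020009375241026657], [0.00012664904422066085, -0.0020427689373278286, -0.9999979055253506]], 'ft_force': [-0.04815832209976903, -0.4623687545342462, 1.3457034044817833], 'ft_torque': [0.039316794479799175, 0.046962321013554895, 0.03984609996289959], 'gripper_force': 0.0, 'opening': 1.001867535877632}
scene {'vfov': 54.92309809011145, 'cx': 313.7548647977113, 'cy': 244.39176478282053, 'rvec': array([ 1.58678249,  1.78886911, -0.8807721 ]), 'tvec': array([-0.0066381 , -0.18649396,  1.3691108 ])}
top {'vfov': 46.413656984350816, 'cx': 316.6884623007776, 'cy': 240.97328748879926, 'rvec': array([ 2.16878998, -2.15151332,  0.11950974]), 'tvec': array([0.02724957, 0.47036378, 1.15949047])}
```

View pics/scene0.png

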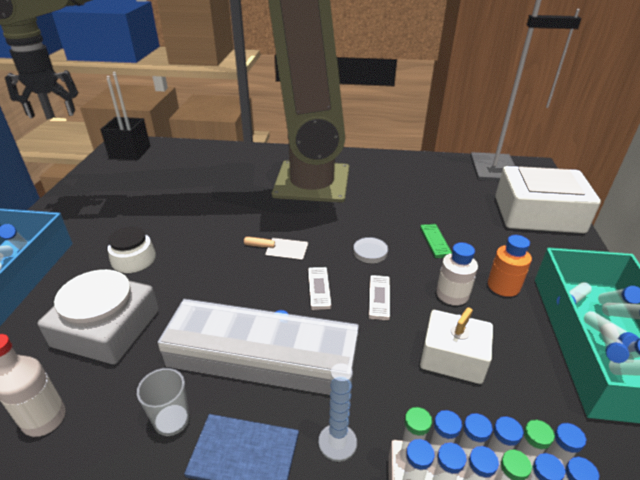

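View pics/top0.png

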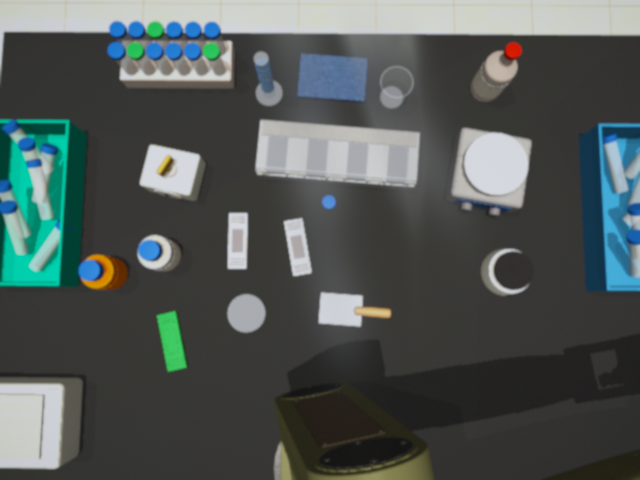

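Run:
```python
from bench import *
import cv2,numpy as np
for c in('top','scene'):
    im=get_image(c)[:,:,::-1].copy()
    for t in ['cassette0','incubator','slot0','bottle','pad_top','mixer_pad','plate_top','key_grip','key']:
        try: r=regions_of(c,t)
        except Exception as e: print(c,t,e); continue
        for i,d in enumerate(r):
            print(c,t,round(float(d['confidence']),2),[int(v) for v in d['extent']],int(d['region'].sum()))
```

```text
top cassette0 0.82 [286, 217, 314, 274] 1043
top cassette0 0.79 [157, 308, 187, 370] 1152
top cassette0 0.57 [225, 213, 247, 268] 1011
top incubator 0.71 [257, 119, 419, 188] 9181
top slot0 0.6 [257, 117, 420, 194] 9435
top bottle 0.96 [78, 254, 126, 287] 1387
top bottle 0.65 [141, 237, 180, 271] 1222
top pad_top 0.78 [495, 252, 534, 292] 1224
top mixer_pad 0.86 [491, 249, 536, 292] 1246
top mixer_pad 0.15 [257, 115, 419, 192] 9330
top plate_top 0.73 [288, 218, 311, 274] 996
top plate_top 0.57 [443, 127, 532, 216] 5874
top key_grip 0.63 [158, 155, 171, 177] 199
top key 0.56 [157, 155, 172, 178] 198
scene cassette0 0.93 [370, 277, 391, 319] 822
scene cassette0 0.78 [307, 269, 329, 308] 720
scene cassette0 0.69 [421, 224, 450, 254] 547
scene incubator 0.86 [158, 297, 358, 397] 12937
scene slot0 0.71 [159, 299, 355, 393] 12652
scene bottle 0.85 [488, 232, 529, 296] 1867
scene bottle 0.7 [435, 241, 479, 303] 1851
scene pad_top 0.76 [107, 227, 146, 252] 717
scene mixer_pad 0.63 [107, 226, 146, 251] 692
scene plate_top 0.72 [39, 271, 158, 363] 7555
scene key_grip 0.44 [160, 300, 357, 394] 12953
```

```bash
cat > lib.py <<'E'
from bench import *
import cv2,numpy as np
from scipy.optimize import minimize
def proj(c,P):
    m=camera_model(c); f=240/np.tan(np.radians(m['vfov'])/2)
    K=np.array([[f,0,m['cx']],[0,f,m['cy']],[0,0,1]])
    return cv2.projectPoints(np.asarray(P,float),m['rvec'],m['tvec'],K,None)[0][:,0]
def unproj(c,uv,z):
    m=camera_model(c); f=240/np.tan(np.radians(m['vfov'])/2); R=cv2.Rodrigues(m['rvec'])[0]
    d=R.T@[(uv[0]-m['cx'])/f,(uv[1]-m['cy'])/f,1]; o=-R.T@m['tvec']
    return o+d*(z-o[2])/d[2]
def box(lx,ly,z0,z1): return np.array([[x,y,z] for x in(-lx/2,lx/2) for y in(-ly/2,ly/2) for z in(z0,z1)])
def cyl(d,z0,z1): return np.array([[d/2*np.cos(a),d/2*np.sin(a),z] for a in np.linspace(0,6.28,32) for z in(z0,z1)])
M=dict(cassette0=[box(.12,.04,0,.012)],incubator=[box(.11,.335,0,.068)],bottle=[cyl(.068,0,.088),cyl(.042,.098,.124),cyl(.032,.08,.1)],
 mixer_pad=[cyl(.08,.060,.067)],plate_top=[box(.15,.15,0,.088),cyl(.13,.09,.1)],key=[box(.044,.01,.083,.115)])
def mask(c,parts,p):
    a=np.zeros((1920,2560),np.uint8); C,S=np.cos(p[2]),np.sin(p[2])
    for q in parts:
        w=q@np.array([[C,S,0],[-S,C,0],[0,0,1]])+[p[0],p[1],p[3] if len(p)>3 else 0]
        u=(proj(c,w)+.5)*4
        cv2.fillConvexPoly(a,cv2.convexHull(u.astype(np.int32)),1)
    return cv2.resize(a*255,(640,480),interpolation=cv2.INTER_AREA)/255.
def fit(parts,regs,p0,yaw=True,dz=0):
    "regs {cam:region}; p0 x,y,yaw"
    def cost(v):
        p=[v[0]/100,v[1]/100,v[2]/5 if yaw else 0,dz]; e=0
        for c,r in regs.items():
            m=mask(c,parts,p); e+=1-np.minimum(m,r).sum()/np.maximum(m,r).sum()
        return e/len(regs)
    v0=np.array([p0[0]*100,p0[1]*100,p0[2]*5]); best=None
    for k in range(2):
        s=np.vstack([v0]+[v0+d for d in np.eye(3)*[1.5,1.5,1]])
        o=minimize(cost,v0,method='Nelder-Mead',options=dict(initial_simplex=s,xatol=.01,fatol=1e-4,maxiter=120)); v0=o.x
    return np.array([o.x[0]/100,o.x[1]/100,o.x[2]/5]),o.fun
def reg(c,thing,uv,tol=35):
    get=regions_of(c,thing); best=None
    for d in get:
        e=d['extent']; q=[(e[0]+e[2])/2,(e[1]+e[3])/2]; 
        D=np.hypot(q[0]-uv[0],q[1]-uv[1])
        if D<tol and (best is None or D<best[0]): best=(D,d['region'])
    return None if best is None else best[1].astype(float)
def find(thing,p0,yaw=True,dz=0,cams=('top','scene'),new=True):
    regs={}
    for c in cams:
        if new: get_image(c)
        m=mask(c,M[thing],[*p0,dz]); ys,xs=np.nonzero(m)
        r=reg(c,thing,[xs.mean(),ys.mean()])
        if r is not None: regs[c]=r
    if not regs: return None
    o={c:fit(M[thing],{c:r},p0,yaw,dz) for c,r in regs.items()}
    o['both']=fit(M[thing],regs,p0,yaw,dz) if len(regs)>1 else None
    return o
E
python3 - <<'E'
from lib import *
np.set_printoptions(precision=4,suppress=True)
S=dict(bottle=((150,250),.12,0),A=((298,247),.012,.1),B=((237,240),.012,0),incubator=((337,150),.068,0),mixer_pad=((512,270),.067,0),plate_top=((495,163),.1,0),key=((165,166),.11,-.7))
for c in('top','scene'): get_image(c)
for n,(uv,z,y) in S.items():
    p=unproj('top',uv,z); t='cassette0' if n in'AB' else n
    print(n,p)
    for c,o in find(t,[p[0],p[1],y],yaw=n not in('bottle','mixer_pad'),new=False).items():
        if o: print('   ',c,o[0],round(o[1],3))
E
```

```text
bottle [0.4392 0.3557 0.12  ]
    top [0.44   0.3575 0.2251] 0.097
    scene [ 0.4402  0.3575 -0.0925] 0.079
    both [0.44   0.3575 0.1124] 0.089
A [0.4586 0.0711 0.012 ]
    top [0.4607 0.0729 0.1821] 0.046
    scene [0.4598 0.0726 0.1701] 0.092
    both [0.4611 0.0728 0.1757] 0.071
B [0.4726 0.2023 0.012 ]
    top [0.4734 0.2024 0.0044] 0.068
    scene [ 0.4723  0.2017 -0.007 ] 0.066
    both [ 0.4725  0.2019 -0.004 ] 0.073
incubator [ 0.6567 -0.01    0.068 ]
    top [ 0.6556 -0.0104 -0.0773] 0.015
    scene [ 0.6539 -0.0119 -0.0799] 0.066
    both [ 0.6552 -0.0109 -0.0784] 0.043
mixer_pad [ 0.4092 -0.3667  0.067 ]
    top [ 0.4101 -0.3693  0.1718] 0.03
    scene [ 0.4121 -0.3683  0.103 ] 0.052
    both [ 0.4104 -0.369   0.045 ] 0.05
plate_top [ 0.623 -0.328  0.1  ]
    top [ 0.6171 -0.323  -0.1919] 0.101
    scene [ 0.6166 -0.3338 -0.1751] 0.119
    both [ 0.6165 -0.3292 -0.1566] 0.115
key [0.6094 0.3358 0.11  ]
    top [ 0.6127  0.3394 -0.5982] 0.177
    scene [ 0.6147  0.3386 -0.5612] 0.124
    both [ 0.6139  0.3391 -0.5518] 0.156
```

Run:
```python
from lib import *
np.set_printoptions(precision=4,suppress=True)
t=get_image('top'); s=get_image('scene')
a=cv2.resize(t[130:310,60:260],None,fx=2.0,fy=2.0,interpolation=cv2.INTER_CUBIC)
b=cv2.resize(s[220:400,400:600],None,fx=2.0,fy=2.0,interpolation=cv2.INTER_CUBIC)
cv2.imwrite('pics/crop1.png',np.hstack([a,b])[:,:,::-1])
g=cv2.cvtColor(t,cv2.COLOR_RGB2GRAY)
print(g[163,455:535:4],g[125:215:4,495])
print('orange',unproj('top',(90,270),.12),'red',unproj('top',(512,50),.12),'blue',unproj('top',(329,201),.01))
for thr in(190,200,210,220):
    n,l,st,ce=cv2.connectedComponentsWithStats((g>thr).astype(np.uint8)); k=l[163,495]; print(thr,st[k],ce[k],fit([cyl(.13,.09,.1)],{'top':(l==k).astype(float)},[.62,-.328,0],False))
```

```text
[105 180 144 215 215 215 216 215 216 215 216 215 215 215 215 215 215 214
 199  55] [ 55  56 191 215 215 215 215 215 215 215 215 216 215 216 215 216 216 209
 173 170  81 148 141]
orange [0.3992 0.4708 0.12  ] red [ 0.8527 -0.3627  0.12  ] blue [0.5596 0.0051 0.01  ]
190 [ 465  133   63   62 3095] [496.0805 163.1745] (array([ 0.6242, -0.331 ,  0.0673]), np.float64(0.062062139557929275))
200 [ 465  134   62   60 2984] [496.0178 163.2731] (array([ 0.6238, -0.3305,  0.1294]), np.float64(0.09133747875837861))
210 [ 466  135   61   59 2828] [495.9226 163.3978] (array([ 0.6248, -0.3321,  0.0861]), np.float64(0.13888076231871938))
220 [     0      0    640    480 307200] [319.5 239.5] (array([ 0.0751, -0.2331,  1.8926]), np.float64(0.9873820338031045))
```

View pics/crop1.png

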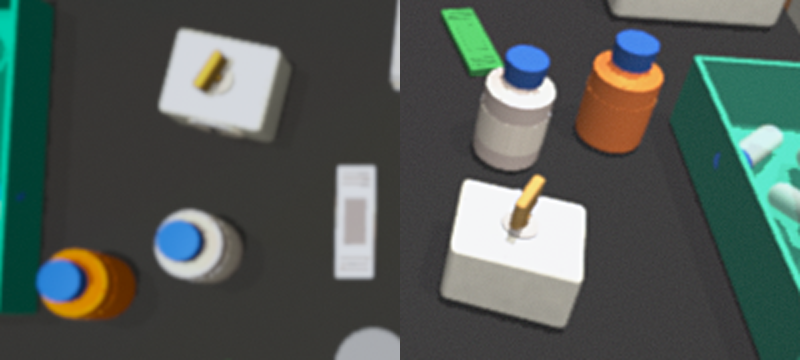

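```bash
python3 -m pendant '[[0,0,-0.4,0.86],[0,0,-0.4,0.86],[0,0,-0.4,0.86],[0,0,-0.4,0.86],[0,0,0,0]]' 1 80
```

```text
time_s: 2.42
eef_pos: [0.176, -0.6272, 0.2558]
tcp_rot: [[1.0, -0.002, 0.001], [-0.002, -1.0, -0.005], [0.001, 0.005, -1.0]]
ft_force: [0.3, -0.2, 0.3]
opening: 1.0
gripper_force: 0.0
```

The crop confirms it. The white, blue-capped bottle is at top pixel (150,250), the orange look-alike at (90,270), and the red-capped bottle at (495,72) is too big. The key blade is at (164,166).

```bash
python3 -m pendant '[[0.88,-1,0,0],[0.88,-1,0,0],[0.88,-1,0,0],[0.88,-1,0,0],[0.88,-1,0,0],[0.88,-1,0,0],[0.88,-1,0,0],[0.88,-1,0,0],[0.88,-1,0,0],[0.88,-1,0,0]]'
python3 -m pendant '[[0,-1,0,0],[0,-1,0,0],[0,-1,0,0],[0,-1,0,0],[0,-1,0,0],[0,-1,0,0],[0,-1,0,0],[0,-1,0,0],[0,-1,0,0],[0,-1,0,0]]'
python3 -m pendant '[[0,-1,0,0],[0,-1,0,0],[0,-1,0,0],[0,-1,0,0],[0,-1,0,0],[0,-1,0,0],[0,-1,0,0],[0,-1,0,0],[0,-1,0,0],[0,-1,0,0]]'
python3 -m pendant '[[0,-0.9,0,0],[0,-0.9,0,0],[0,-0.9,0,0],[0,0,0,0],[0,0,0,0]]'
python3 - <<'E'
from lib import *
for c,o in find('bottle',[.44,.3575,0],False).items(): print(c,o and o[0][:2].round(4))
E
```

```text
time_s: 3.25
eef_pos: [0.4409, -0.3243, 0.2517]
tcp_rot: [[1.0, 0.0, -0.0], [0.0, -1.0, 0.0], [-0.0, -0.0, -1.0]]
ft_force: [0.9, -0.5, 1.0]
opening: 1.001
gripper_force: 0.0
time_s: 4.08
eef_pos: [0.4401, -0.0247, 0.2517]
tcp_rot: [[1.0, 0.0, -0.0], [0.0, -1.0, 0.0], [-0.0, -0.0, -1.0]]
ft_force: [1.6, 0.1, 0.4]
opening: 0.999
gripper_force: 0.0
time_s: 4.92
eef_pos: [0.4405, 0.2753, 0.2516]
tcp_rot: [[1.0, 0.001, -0.0], [0.001, -1.0, -0.0], [-0.0, 0.0, -1.0]]
ft_force: [0.2, 0.1, 0.2]
opening: 1.0
gripper_force: 0.0
time_s: 5.33
eef_pos: [0.4405, 0.3555, 0.2512]
tcp_rot: [[1.0, 0.002, -0.001], [0.002, -1.0, -0.001], [-0.001, 0.001, -1.0]]
ft_force: [-0.2, -0.2, -0.3]
opening: 1.001
gripper_force: 0.0
top [0.4403 0.358 ]
scene [0.4392 0.3576]
both [0.4401 0.3575]
```

```bash
python3 -m pendant '[[0,-0.07,0.8,0],[0,0,0.8,0],[0,0,0.8,0],[0,0,0.8,0],[0,0,0.8,0],[0,0,0.5,0],[0,0,0.5,0],[0,0,0,0]]'
python3 -m pendant '[[0,0,0,0],[0,0,0,0],[0,0,0,0],[0,0,0,0],[0,0,0,0],[0,0,0,0],[0,0,0,0],[0,0,0,0],[0,0,0,0],[0,0,0,0]]' 0 80
python3 -m pendant '[[0,0,-0.5,0],[0,0,-0.8,0],[0,0,-0.8,0],[0,0,0,0]]'
```

```text
time_s: 6.2
eef_pos: [0.4392, 0.3545, 0.0986]
tcp_rot: [[1.0, -0.003, -0.005], [-0.003, -1.0, -0.004], [-0.005, 0.004, -1.0]]
ft_force: [-0.9, -0.9, -1.4]
opening: 1.0
gripper_force: 0.0
time_s: 7.03
eef_pos: [0.441, 0.357, 0.1023]
tcp_rot: [[1.0, -0.001, -0.0], [-0.001, -1.0, -0.0], [-0.0, 0.0, -1.0]]
ft_force: [0.0, -0.5, -0.4]
opening: -0.001
gripper_force: 0.0
time_s: 7.37
eef_pos: [0.4438, 0.3588, 0.1712]
tcp_rot: [[1.0, -0.001, 0.008], [-0.001, -1.0, 0.005], [0.008, -0.005, -1.0]]
ft_force: [0.7, 0.0, 1.0]
opening: 0.002
gripper_force: 0.0
```

Run:
```python
from lib import *
t=get_image('top'); s=get_image('scene')
cv2.imwrite('pics/v2.png',np.hstack([cv2.resize(t[180:330,60:260],(400,300)),cv2.resize(s[200:350,400:600],(400,300))])[:,:,::-1])
for c in('top','scene'):
    for d in regions_of(c,'bottle'): print(c,d['confidence'],d['extent'])
```

```text
top 0.93 [78.1, 254.6, 109.0, 277.1]
top 0.61 [141.3, 236.2, 180.4, 271.2]
scene 0.89 [435.2, 241.8, 478.3, 307.7]
scene 0.58 [489.2, 232.0, 531.1, 295.2]
```

View pics/v2.png

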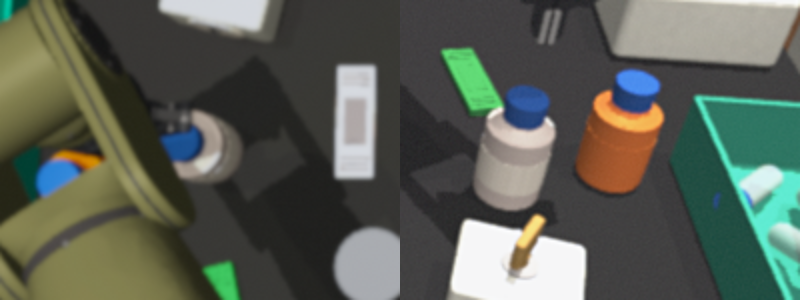

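Run:
```python
from lib import *
p=read_state()['eef_pos'];print(p, read_state()['opening'])
for c in('top','scene'): print(c,proj(c,[p,p-[0,0,.008],[.44,.3575,.124],[.44,.3575,0]]).round(1))
t=get_image('top'); s=get_image('scene')
a=cv2.resize(t[205:285,110:210],(400,320),interpolation=2);b=cv2.resize(s[180:310,400:530],(320,320),interpolation=2)
cv2.imwrite('pics/v3.png',np.hstack([a,b])[:,:,::-1])
```

```text
[0.44052244 0.35655042 0.16409911] -8.95673243716834e-05
top [[142.5 246.9]
 [143.8 247.4]
 [148.5 249.4]
 [165.8 255.1]]
scene [[466.7 232.1]
 [465.9 235.5]
 [463.1 248.4]
 [451.7 293.9]]
```

View pics/v3.png

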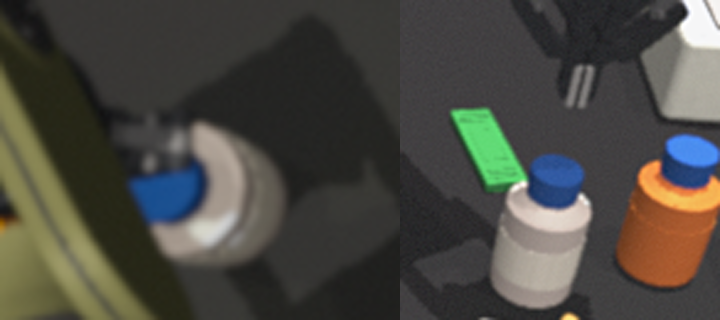

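Run:
```python
from lib import *
from scipy.optimize import least_squares
r=least_squares(lambda P:np.r_[proj('top',[P])[0]-[151,243],proj('scene',[P])[0]-[471,223]],[.44,.35,.16]); print(r.x,r.fun)
m=regions_of('scene','bottle'); m=[d for d in m if d['extent'][0]<460]
for z in (0,): print(fit(M['bottle'],{'scene':m[0]['region'].astype(float)},[.44,.3575,0],False), m[0]['extent'])
t=get_image('scene').astype(int); b=(t[:,:,2]-t[:,:,0]>50); b[:,:430]=0;b[:,485:]=0;b[:230]=0;b[275:]=0; ys,xs=np.nonzero(b);print('cap blue scene',xs.mean(),ys.mean(),xs.min(),xs.max(),ys.min(),ys.max())
u=proj('scene',M['bottle'][1]+[.44,.3575,0]); print(u.min(0),u.max(0))
```

```text
[0.44666785 0.34657804 0.18651535] [-6.73923247 -0.61331352 -6.83006806  1.05888352]
(array([0.43924903, 0.35764417, 0.05960086]), np.float64(0.0656208940677182)) [439.1, 244.6, 476.4, 305.3]
cap blue scene 462.6840731070496 252.81984334203656 453 474 243 263
[449.87632646 241.95292098] [474.13081273 265.27853927]
```

Run:
```python
from lib import *
p=read_state()['eef_pos']
out=[]
for c,(x,y) in dict(top=(142,247),scene=(466,228)).items():
    im=get_image(c)
    im=(255*(im/255.)**.5).astype(np.uint8)
    q=proj(c,[p,p-[0,0,.008]])
    x0,y0=x-35,y-45
    k=cv2.resize(im[y0:y0+70,x0:x0+70],(400,400),interpolation=2)
    for u,col in zip(q,((255,0,0),(0,255,0))): cv2.circle(k,tuple(int(v) for v in (u+.5-[x0,y0])*400/70),3,col,-1)
    out.append(k)
cv2.imwrite('pics/v4.png',np.hstack(out)[:,:,::-1])
b=cv2.imread('pics/scene0.png'); print(proj('scene',[[.1756,-.625,.203],[.1756,-.625,.195]]),proj('top',[[.1756,-.625,.203]]))
```

```text
[[ 57.14615162 131.22073006]
 [ 58.21952232 134.18934354]] [[691.544829   400.28964972]]
```

View pics/v4.png

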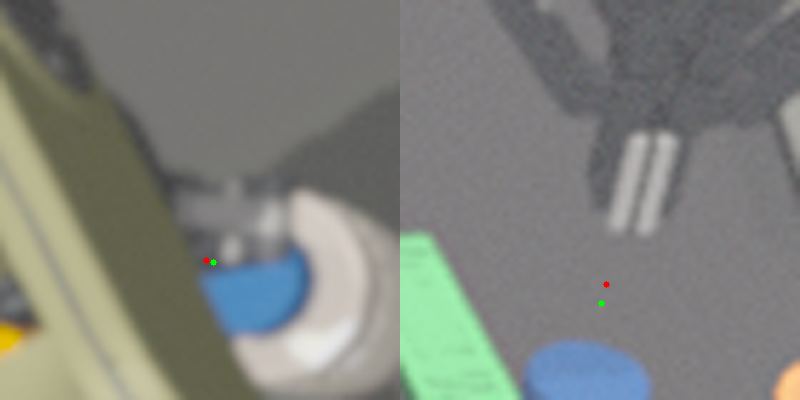

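```bash
python3 -m pendant '[[-0.67,1,0,0],[-0.67,1,0,0],[-0.67,1,0,0],[0,0,0.9,0],[0,0,0.9,0],[0,0,0.9,0],[0,0,0.9,0],[0,0,0,0]]'
python3 -m pendant '[[0,0,0.3,0],[0,0,0.3,0],[0,0,0.3,0],[0,0,0.3,0],[0,0,0,0],[0,0,0,0]]'
python3 - <<'E'
from lib import *
s=read_state();print(s['eef_pos'],s['ft_force'])
p=s['eef_pos']
out=[]
for c in('top','scene'):
    im=get_image(c); im=(255*(im/255.)**.5).astype(np.uint8)
    q=proj(c,[p,p-[0,0,.008]]); x0,y0=(q[0]-35).astype(int); print(c,x0,y0,q)
    k=cv2.resize(im[y0:y0+70,x0:x0+70],(400,400),interpolation=2)
    for u,col in zip(q,((255,0,0),(0,255,0))): cv2.circle(k,tuple(int(v) for v in (u+.5-[x0,y0])*400/70),3,col,-1)
    out.append(k)
cv2.imwrite('pics/v5.png',np.hstack(out)[:,:,::-1])
E
```

```text
time_s: 8.53
eef_pos: [0.3764, 0.2646, 0.0516]
tcp_rot: [[1.0, -0.002, -0.01], [-0.002, -1.0, -0.005], [-0.01, 0.005, -1.0]]
ft_force: [-1.7, -0.6, -1.0]
opening: 0.002
gripper_force: 0.0
time_s: 9.03
eef_pos: [0.3805, 0.267, 0.0211]
tcp_rot: [[1.0, -0.001, -0.001], [-0.001, -1.0, -0.0], [-0.001, 0.0, -1.0]]
ft_force: [0.6, 0.4, 0.0]
opening: 0.003
gripper_force: 0.0
[0.38052196 0.26695636 0.02106464] [0.56084784 0.36853466 0.03571522]
top 169 247 [[204.75411738 282.5433826 ]
 [205.51543319 282.69708026]]
scene 373 230 [[408.99654011 265.35301837]
 [408.55183786 268.07708151]]
```

View pics/v5.png

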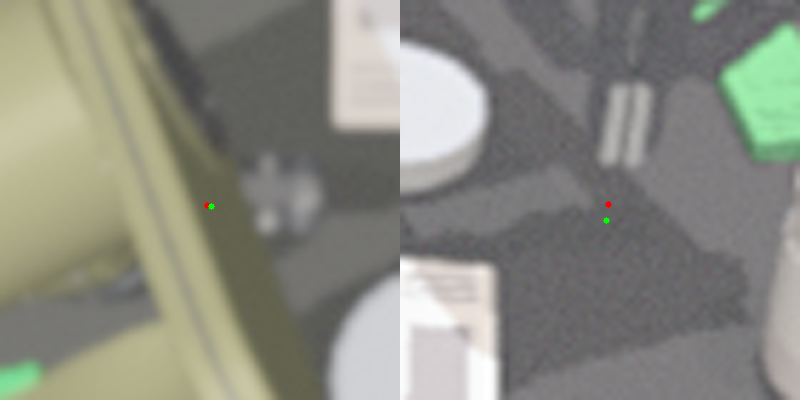

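```bash
python3 -m pendant '[[0,0,0.1,0],[0,0,0.1,0],[0,0,0.1,0],[0,0,0.1,0],[0,0,0,0]]'; python3 -m pendant '[[0,0,0.1,0],[0,0,0.1,0],[0,0,0,0],[0,0,0,0]]'
```

```text
time_s: 9.55
eef_pos: [0.3801, 0.2667, 0.0085]
tcp_rot: [[1.0, -0.001, -0.001], [-0.001, -1.0, -0.001], [-0.001, 0.001, -1.0]]
ft_force: [0.1, -0.1, -0.1]
opening: -0.005
gripper_force: 0.0
time_s: 9.88
eef_pos: [0.3805, 0.2669, 0.003]
tcp_rot: [[1.0, -0.001, -0.001], [-0.001, -1.0, -0.0], [-0.001, 0.0, -1.0]]
ft_force: [0.4, -0.6, 0.3]
opening: -0.001
gripper_force: 0.0
```

```bash
for i in 1 2; do :; done; python3 -m pendant '[[0,0,0.1,0],[0,0,0.1,0],[0,0,0,0],[0,0,0,0]]'; python3 -m pendant '[[0,0,0.1,0],[0,0,0.1,0],[0,0,0,0],[0,0,0,0]]'
```

```text
time_s: 10.22
eef_pos: [0.3804, 0.2669, -0.003]
tcp_rot: [[1.0, -0.001, -0.001], [-0.001, -1.0, -0.0], [-0.001, 0.0, -1.0]]
ft_force: [0.5, -0.2, -0.1]
opening: 0.003
gripper_force: 0.0
time_s: 10.55
eef_pos: [0.3804, 0.2669, -0.009]
tcp_rot: [[1.0, -0.001, -0.001], [-0.001, -1.0, -0.0], [-0.001, 0.0, -1.0]]
ft_force: [0.6, -0.0, -0.6]
opening: -0.001
gripper_force: 0.0
```

```bash
python3 -m pendant '[[0,0,0.1,0],[0,0,0.1,0],[0,0,0,0],[0,0,0,0]]'
python3 - <<'E'
from lib import *
p=read_state()['eef_pos']
im=get_image('scene'); im=(255*(im/255.)**.5).astype(np.uint8)
out=[]
for c in('top','scene'):
    im=get_image(c); im=(255*(im/255.)**.5).astype(np.uint8)
    q=proj(c,[p-[0,0,p[2]]]); x0,y0=(q[0]-25).astype(int); print(c,x0,y0,q)
    k=cv2.resize(im[y0:y0+50,x0:x0+50],(400,400),interpolation=2)
    for u,col in zip(q,((255,0,0),(0,255,0))): cv2.circle(k,tuple(int(v) for v in (u+.5-[x0,y0])*8),3,col,-1)
    out.append(k)
cv2.imwrite('pics/v6.png',np.hstack(out)[:,:,::-1])
E
```

```text
time_s: 10.88
eef_pos: [0.3804, 0.2669, -0.015]
tcp_rot: [[1.0, -0.001, -0.001], [-0.001, -1.0, -0.0], [-0.001, 0.0, -1.0]]
ft_force: [0.8, 1.4, -0.1]
opening: 0.001
gripper_force: 0.0
top 181 257 [[206.76258514 282.99283103]]
scene 382 247 [[407.80668785 272.43854489]]
```

View pics/v6.png

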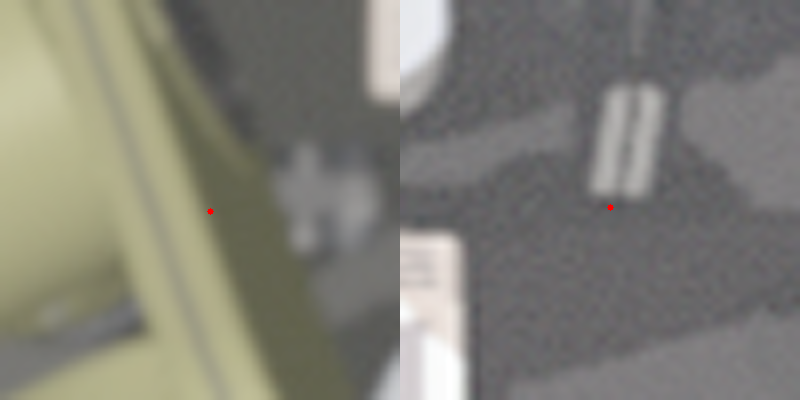

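```bash
python3 -m pendant '[[0,0,0.1,0],[0,0,0,0],[0,0,0,0]]' | grep -E 'pos|force'; python3 -m pendant '[[0,0,0.07,0],[0,0,0,0],[0,0,0,0]]'| grep -E 'pos|force';python3 -m pendant '[[0,0,0.07,0],[0,0,0,0],[0,0,0,0]]'| grep -E 'pos|force'
python3 -c "
from lib import *
print(unproj('scene',(409.5,271.4),0),unproj('scene',(409.5,271.4),0.004))"
```

```text
eef_pos: [0.3805, 0.2669, -0.0179]
ft_force: [-0.5, -0.3, -0.2]
gripper_force: 0.0
eef_pos: [0.3805, 0.267, -0.0199]
ft_force: [0.1, -0.4, 0.4]
gripper_force: 0.0
eef_pos: [0.3806, 0.2669, -0.022]
ft_force: [-0.2, -0.2, -0.7]
gripper_force: 0.0
[0.37634333 0.27085411 0.        ] [0.38106412 0.27015761 0.004     ]
```

```bash
python3 -m pendant '[[0,0,0.07,0],[0,0,0,0],[0,0,0,0]]' | grep -E 'pos|force'; python3 -m pendant '[[0,0,0.07,0],[0,0,0,0],[0,0,0,0]]'| grep -E 'pos|force';python3 -m pendant '[[0,0,0.07,0],[0,0,0,0],[0,0,0,0]]'| grep -E 'pos|force'
```

```text
eef_pos: [0.3806, 0.2669, -0.0241]
ft_force: [0.6, 0.5, 0.4]
gripper_force: 0.0
eef_pos: [0.3806, 0.2669, -0.0262]
ft_force: [0.1, 0.7, 0.5]
gripper_force: 0.0
eef_pos: [0.3809, 0.2672, -0.027]
ft_force: [-3.8, -2.1, 9.6]
gripper_force: 4.9
```

Run:
```python
from lib import *
p=read_state()['eef_pos']; print(read_state()['joints'])
out=[]
for c,q in(('top',proj('top',[[.392,.268,.01]])),('scene',proj('scene',[[.392,.268,.01]]))):
    im=np.mean([get_image(c).astype(float) for _ in range(3)],0); im=(255*(im/255.)**.5).astype(np.uint8)
    x0,y0=(q[0]-20).astype(int); print(c,x0,y0)
    k=cv2.resize(im[y0:y0+40,x0:x0+40],(400,400),interpolation=2)
    for x in(.37,.38,.39,.40):
        u=proj(c,[[x,.267,0]])[0]; cv2.circle(k,tuple(int(v) for v in (u+.5-[x0,y0])*10),3,(255,0,0) if x!=.38 else (0,255,0),-1)
    out.append(k)
cv2.imwrite('pics/v7.png',np.hstack(out)[:,:,::-1])
```

```text
[ 4.96242221e-01 -9.16349622e-03  2.21975250e+00 -1.79051238e-05
  9.31566758e-01  2.06838976e+00]
top 185 257
scene 389 252
```

View pics/v7.png

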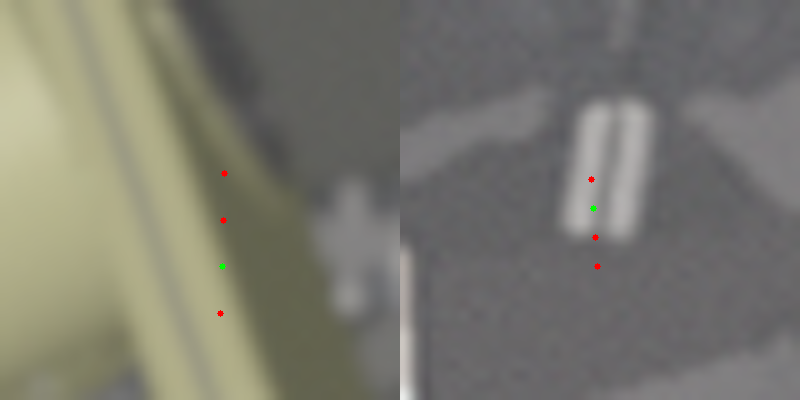

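The pads (scene pixel (410,271)) touch the bench at eef z = -0.0265, and x and y agree with the image. So the tool's true height is about 34.5 mm above what is reported, and I'll correct for that.

```bash
python3 -m pendant '[[0,0,-0.9,0],[0,0,-0.9,0],[0,0,-0.9,0],[0,0,-0.9,0],[0,0,-0.9,0],[0,0,-0.9,0],[0,0,-0.9,0],[0,0,0,0]]' 1|grep -E pos;
python3 -m pendant '[[0.65,-1,0,0],[0.65,-1,0,0],[0.65,-1,0,0],[0,0,0,0],[0,0,0,0]]' | grep pos
python3 -m pendant '[[0,0,0.7,0],[0,0,0.7,0],[0,0,0.7,0],[0,0,0.7,0],[0,0,0.7,0],[0,0,0,0],[0,0,0,0]]'
```

```text
eef_pos: [0.384, 0.2688, 0.1676]
eef_pos: [0.4393, 0.3576, 0.1591]
time_s: 14.5
eef_pos: [0.4378, 0.3555, 0.0547]
tcp_rot: [[1.0, -0.002, -0.003], [-0.002, -1.0, -0.002], [-0.003, 0.002, -1.0]]
ft_force: [-0.1, 0.3, 0.3]
opening: 0.999
gripper_force: 0.0
```

```bash
python3 -m pendant '[[0,0,-0.15,0],[0,0,0,0],[0,0,0,0],[0,0,0,0],[0,0,0,0],[0,0,0,0],[0,0,0,0],[0,0,0,0],[0,0,0,0],[0,0,0,0]]' 0 80
python3 -m pendant '[[0,0,-0.4,0],[0,0,-0.8,0],[0,0,-0.8,0],[0,0,0,0]]'
```

```text
time_s: 15.33
eef_pos: [0.4406, 0.358, 0.0626]
tcp_rot: [[1.0, -0.001, 0.003], [-0.001, -1.0, 0.002], [0.003, -0.002, -1.0]]
ft_force: [-1.1, 1.0, 7.1]
opening: 0.472
gripper_force: 80.2
time_s: 15.67
eef_pos: [0.4419, 0.3587, 0.1259]
tcp_rot: [[1.0, -0.001, 0.007], [-0.001, -1.0, 0.005], [0.007, -0.005, -1.0]]
ft_force: [1.0, 1.6, -1.2]
opening: 0.471
gripper_force: 81.2
```

```bash
python3 -m pendant '[[0,0,-0.8,0],[0,0,-0.8,0],[-0.04,0.97,0,0],[-0.04,0.97,0,0],[-0.04,0.97,0,0],[-0.04,0.97,0,0],[-0.04,0.97,0,0],[-0.04,0.97,0,0],[-0.04,0.97,0,0],[-0.04,0.97,0,0]]'|grep pos
python3 -m pendant '[[-0.04,0.97,0,0],[-0.04,0.97,0,0],[-0.04,0.97,0,0],[-0.04,0.97,0,0],[-0.04,0.97,0,0],[-0.04,0.97,0,0],[-0.04,0.97,0,0],[-0.04,0.97,0,0],[-0.04,0.97,0,0],[-0.04,0.97,0,0]]'|grep pos
python3 -m pendant '[[-0.04,0.97,0,0],[-0.04,0.97,0,0],[-0.04,0.97,0,0],[-0.04,0.97,0,0],[-0.04,0.97,0,0],[-0.04,0.97,0,0],[-0.04,0.97,0,0],[0,0,0,0],[0,0,0,0],[0,0,0,0]]'
python3 - <<'E'
from lib import *
p=read_state()['eef_pos']; print(p)
o=find('bottle',[p[0],p[1],0],False,dz=p[2]-.0626)
for c,v in (o or {}).items(): print(c,v and (v[0][:2].round(4),round(v[1],3)))
E
```

```text
eef_pos: [0.4282, 0.1227, 0.1671]
eef_pos: [0.4159, -0.1679, 0.1672]
time_s: 18.17
eef_pos: [0.4077, -0.3696, 0.1671]
tcp_rot: [[1.0, -0.002, -0.001], [-0.002, -1.0, 0.002], [-0.001, -0.002, -1.0]]
ft_force: [-1.2, -0.1, -2.6]
opening: 0.471
gripper_force: 82.1
[ 0.40774101 -0.36962265  0.16710221]
top (array([ 0.4108, -0.3578]), np.float64(0.669))
scene (array([ 0.4049, -0.3699]), np.float64(0.125))
both (array([ 0.4074, -0.3683]), np.float64(0.4))
```

```bash
python3 -m pendant '[[0.09,0,0.4,0],[0,0,0.4,0],[0,0,0.3,0],[0,0,0,0],[0,0,0,0]]' | grep -E 'pos|ft'
python3 -m pendant '[[0,0,0.1,0],[0,0,0.1,0],[0,0,0,0],[0,0,0,0]]' | grep -E 'pos|ft'
python3 -m pendant '[[0,0,0.1,0],[0,0,0,0],[0,0,0,0]]' | grep -E 'pos|ft'
```

```text
eef_pos: [0.4103, -0.3696, 0.1335]
ft_force: [0.0, 0.5, -2.3]
eef_pos: [0.4111, -0.3708, 0.1298]
ft_force: [0.3, -0.3, -1.9]
eef_pos: [0.4113, -0.3709, 0.1274]
ft_force: [-1.3, 2.4, 4.1]
```

```bash
python3 -m pendant '[[0,0,0.1,0],[0,0,0.1,0],[0,0,0,0],[0,0,0,0]]' | grep -E 'pos|ft'
python3 -m pendant '[[0,0,0.1,0],[0,0,0.1,0],[0,0,0,0],[0,0,0,0]]' | grep -E 'pos|ft'
```

```text
eef_pos: [0.4116, -0.371, 0.1223]
ft_force: [-2.5, 3.6, 7.9]
eef_pos: [0.4127, -0.3715, 0.1213]
ft_force: [-7.0, 9.5, 27.2]
```

```bash
for i in 1; do python3 -m pendant '[[0,0,0.03,0],[0,0,0,0],[0,0,0,0],[0,0,0,0],[0,0,0,0],[0,0,0,0],[0,0,0,0],[0,0,0,0],[0,0,0,0],[0,0,0,0]]'; done| grep -E 'pos|ft'
python3 -m pendant '[[0,0,0,0],[0,0,0,0],[0,0,0,0],[0,0,0,0],[0,0,0,0],[0,0,0,0],[0,0,0,0],[0,0,0,0],[0,0,0,0],[0,0,0,0]]'| grep -E 'pos|ft'
python3 -m pendant '[[0,0,0,0],[0,0,0,0],[0,0,0,0],[0,0,0,0],[0,0,0,0],[0,0,0,0],[0,0,0,0],[0,0,0,0],[0,0,0,0],[0,0,0,0]]'| grep -E 'pos|ft|time'
```

```text
eef_pos: [0.4129, -0.3716, 0.1213]
ft_force: [-7.5, 10.6, 31.0]
eef_pos: [0.4129, -0.3715, 0.1213]
ft_force: [-8.1, 10.8, 32.1]
time_s: 22.53
eef_pos: [0.4129, -0.3716, 0.1213]
ft_force: [-8.1, 10.0, 31.1]
```

```bash
python3 -m pendant '[[0,0,-0.3,0],[0,0,-0.8,0],[0,0,-0.8,0],[0,0,-0.9,0],[0,0,-0.5,0],[0,0,0,0],[0,0,0,0]]'
```

```text
time_s: 23.12
eef_pos: [0.4111, -0.3707, 0.2124]
tcp_rot: [[1.0, -0.001, 0.001], [-0.001, -1.0, -0.001], [0.001, 0.001, -1.0]]
ft_force: [0.2, 0.3, -3.5]
opening: 0.471
gripper_force: 82.3
```

```bash
python3 -m pendant '[[0.88,-0.17,0,0],[0.88,-0.17,0,0],[0.88,-0.17,0,0],[0.88,-0.17,0,0],[0.88,-0.17,0,0],[0.88,-0.17,0,0],[0.88,-0.17,0,0],[0.88,-0.17,0,0],[0,0,0,0],[0,0,0,0]]'| grep -E 'pos|ft'
python3 -m pendant '[[0,0,0.5,0],[0,0,0.5,0],[0,0,0.4,0],[0,0,0,0],[0,0,0,0]]' | grep -E 'pos|ft'
```

```text
eef_pos: [0.6219, -0.3287, 0.2082]
ft_force: [-1.7, 0.4, -2.7]
eef_pos: [0.6205, -0.3296, 0.1676]
ft_force: [-0.0, -0.1, -2.3]
```

```bash
python3 -m pendant '[[0.07,0,0.08,0],[0,0,0.08,0],[0,0,0,0],[0,0,0,0]]' | grep -E 'pos|ft'
python3 -m pendant '[[0,0,0.05,0],[0,0,0,0],[0,0,0,0]]' | grep -E 'pos|ft'
```

```text
eef_pos: [0.6246, -0.3302, 0.1662]
ft_force: [-0.3, -0.2, -2.2]
eef_pos: [0.6244, -0.33, 0.1642]
ft_force: [0.0, 0.3, -2.2]
```

```bash
python3 -m pendant '[[0,0,0.05,0],[0,0,0,0],[0,0,0,0]]' | grep -E 'pos|ft'
python3 -m pendant '[[0,0,0.03,0],[0,0,0,0],[0,0,0,0]]' | grep -E 'pos|ft'
```

```text
eef_pos: [0.6244, -0.3301, 0.1627]
ft_force: [0.2, 0.1, -1.4]
eef_pos: [0.6246, -0.3301, 0.1627]
ft_force: [-0.0, 0.6, 1.9]
```

```bash
python3 -m pendant '[[0,0,0,0],[0,0,0,0],[0,0,0,0],[0,0,0,0],[0,0,0,0],[0,0,0,0],[0,0,-0.5,0],[0,0,-0.8,0],[0,0,-0.8,0],[0,0,-0.5,0]]' 1 80| grep -E 'pos|ft|open'
python3 -m pendant '[[-0.36,-0.98,0,0],[-0.36,-0.98,0,0],[-0.36,-0.98,0,0],[-0.36,-0.98,0,0],[-0.36,-0.98,0,0],[-0.36,-0.98,0,0],[-0.36,-0.98,0,0],[-0.36,-0.98,0,0],[-0.36,-0.98,0,0],[-0.36,-0.98,0,0]]'| grep -E 'pos'
python3 -m pendant '[[-0.36,-0.98,0,0],[-0.36,-0.98,0,0],[-0.36,-0.98,0,0],[-0.36,-0.98,0,0],[-0.36,-0.98,0,0],[-0.36,-0.98,0,0],[-0.36,-0.98,0,0],[-0.36,-0.98,0,0],[0,0,0,0],[0,0,0,0]]'| grep -E 'pos'
cat > chk.py <<'E'
from lib import *
import sys
Z=dict(bottle=.1)
def chk(n,t,p,yaw,dz=0):
    o=find(t,p,yaw,dz=dz,new=False)
    print(n,*[(c,v[0].round(4),round(float(v[1]),3)) for c,v in (o or {}).items() if v])
E
python3 - <<'E'
from chk import *
np.set_printoptions(suppress=True)
for c in('top','scene'):get_image(c)
chk('bottle','bottle',[.624,-.33,0],False,.1)
chk('A','cassette0',[.461,.073,.176],True)
chk('B','cassette0',[.4725,.202,0],True)
E
```

```text
eef_pos: [0.6253, -0.3306, 0.2442]
ft_force: [0.2, 0.1, 0.6]
opening: 1.002
eef_pos: [0.5162, -0.0347, 0.2407]
eef_pos: [0.4303, 0.2006, 0.2406]
bottle ('top', array([ 0.6246, -0.3292,  0.0668]), 0.034) ('scene', array([ 0.6234, -0.3282,  0.102 ]), 0.042) ('both', array([ 0.6241, -0.3285,  0.053 ]), 0.042)
A ('top', array([0.4397, 0.055 , 0.1904]), 0.055) ('scene', array([0.4393, 0.0538, 0.1743]), 0.073) ('both', array([0.4399, 0.0546, 0.1766]), 0.069)
B ('scene', array([ 0.4725,  0.2019, -0.0117]), 0.046)
```

```bash
python3 -m pendant '[[0.08,-0.05,0.85,0],[0,0,0.85,0],[0,0,0.85,0],[0,0,0.85,0],[0,0,0.85,0],[0,0,0.85,0],[0,0,0.85,0],[0,0,0.85,0],[0,0,0.4,0],[0,0,0,0]]' 0.7| grep -E 'pos|ft'
python3 -m pendant '[[0,0,0.4,0],[0,0,0.2,0],[0,0,0,0],[0,0,0,0],[0,0,0,0]]'| grep -E 'pos|ft'
```

```text
eef_pos: [0.4305, 0.1997, 0.0204]
ft_force: [-1.3, -1.1, 0.1]
eef_pos: [0.4339, 0.2013, 0.0067]
ft_force: [0.8, 0.5, 0.1]
```

```bash
python3 -m pendant '[[0,0,0.4,0],[0,0,0.4,0],[0,0,0.3,0],[0,0,0.1,0],[0,0,0,0],[0,0,0,0],[0,0,0,0]]'| grep -E 'pos|ft|open'
python3 -m pendant '[[0,0,0,0],[0,0,0,0],[0,0,0,0],[0,0,0,0],[0,0,0,0],[0,0,0,0],[0,0,0,0],[0,0,0,0]]' 0 80
```

```text
eef_pos: [0.4337, 0.2012, -0.0296]
ft_force: [-0.3, 0.1, -0.3]
opening: 0.702
time_s: 30.85
eef_pos: [0.4348, 0.2015, -0.028]
tcp_rot: [[1.0, -0.001, 0.003], [-0.001, -1.0, 0.001], [0.003, -0.001, -1.0]]
ft_force: [-2.7, -0.6, 9.2]
opening: 0.447
gripper_force: 83.4
```

```bash
python3 -m pendant '[[0,0,-0.5,0],[0,0,-0.8,0],[0,0,-0.7,0],[0,0,0,0.98],[0.77,0.74,0,0],[0.77,0.74,0,0],[0.77,0.74,0,0],[0,0,0,0],[0,0,0,0],[0,0,0,0]]'
python3 - <<'E'
from chk import *
get_image('scene');get_image('top')
s=read_state();p=s['eef_pos'];print(p,s['tcp_rot'][:2,0])
x=s['tcp_rot'][:2,0]
chk('B','cassette0',[*(p[:2]+.038*x),-.078],True,p[2]+.028)
chk('inc','incubator',[.655,-.011,-.078],True)
E
```

```text
time_s: 31.68
eef_pos: [0.4965, 0.1291, 0.0296]
tcp_rot: [[0.997, -0.08, -0.001], [-0.08, -0.997, 0.0], [-0.001, -0.0, -1.0]]
ft_force: [-0.3, 0.1, -0.9]
opening: 0.443
gripper_force: 80.5
[0.49597764 0.12961032 0.02944194] [ 0.99688621 -0.07884896]
B ('scene', array([ 0.535 ,  0.1258, -0.066 ]), 0.073)
inc ('top', array([ 0.6556, -0.0103, -0.0806]), 0.032) ('scene', array([ 0.6534, -0.0123, -0.0784]), 0.073) ('both', array([ 0.6552, -0.0109, -0.08  ]), 0.056)
```

```bash
python3 -m pendant '[[0,0,0.35,0],[0,0,0,0],[0.4,0,0,0],[0.4,0,0,0],[0.4,0,0,0],[0,0,0,0],[0,0,0,0]]'|grep -E 'pos|ft'
python3 -m pendant '[[0.4,0,0,0],[0.4,0,0,0],[0,0,0,0]]'|grep -E 'pos|ft'
```

```text
eef_pos: [0.5325, 0.1262, 0.0187]
ft_force: [-0.9, 0.4, -0.0]
eef_pos: [0.5574, 0.1242, 0.0193]
ft_force: [0.2, 0.3, -0.7]
```

```bash
python3 -m pendant '[[0.4,0,0,0],[0.4,0,0,0],[0.2,0,0,0],[0,0,0,0],[0,0,0,0]]'|grep -E 'pos|ft'
python3 -m pendant '[[0.1,0,0,0],[0.1,0,0,0],[0.1,0,0,0],[0,0,0,0],[0,0,0,0]]'|grep -E 'pos|ft'
```

```text
eef_pos: [0.5857, 0.122, 0.0189]
ft_force: [-0.5, 0.2, -1.0]
eef_pos: [0.5953, 0.1212, 0.0191]
ft_force: [-0.8, 0.3, -0.3]
```

```bash
python3 -m pendant '[[0.06,0,0,0],[0,0,0,0],[0,0,0,0]]'|grep -E 'pos|ft'
python3 -m pendant '[[0.06,0,0,0],[0,0,0,0],[0,0,0,0]]'|grep -E 'pos|ft'
python3 -m pendant '[[0.06,0,0,0],[0,0,0,0],[0,0,0,0]]'|grep -E 'pos|ft'
```

```text
eef_pos: [0.5953, 0.1212, 0.0184]
ft_force: [-6.9, 0.8, 1.1]
eef_pos: [0.5952, 0.1213, 0.0178]
ft_force: [-12.0, 1.7, 3.8]
eef_pos: [0.5951, 0.1212, 0.0171]
ft_force: [-15.5, 2.0, 4.7]
```

```bash
python3 -m pendant '[[0,0,0,0],[0,0,0,0],[0,0,0,0],[0,0,0,0],[-0.5,0,0,0],[-0.7,0,0,0],[-0.6,0,0,0],[0,0,0,0]]' 0.65|grep -E 'pos|ft'
python3 -m pendant '[[0,0,0,0],[0,0,0,0],[0,0,0,0],[0,0,0,0],[0,0,0,0],[0.2,0,0,0],[0.1,0,0,0],[0,0,0,0],[0,0,0,0]]' 0 |grep -E 'pos|ft|open'
python3 - <<'E'
from chk import *
get_image('scene');get_image('top')
chk('B','cassette0',[.632,.118,-.078],True,.045)
chk('A','cassette0',[.44,.0546,.177],True)
E
```

```text
eef_pos: [0.5446, 0.1252, 0.0187]
ft_force: [-0.4, -0.0, -0.8]
eef_pos: [0.5565, 0.1242, 0.0192]
ft_force: [-0.3, -0.1, 0.0]
opening: -0.003
B ('scene', array([0.5326, 0.1177, 0.0752]), 0.784)
A ('top', array([0.4409, 0.0517, 0.1996]), 0.221) ('scene', array([0.4393, 0.0537, 0.1634]), 0.415) ('both', array([0.44  , 0.0515, 0.1967]), 0.321)
```

```bash
python3 -m pendant '[[0.1,0,0,0],[0.1,0,0,0],[0,0,0,0],[0,0,0,0]]'|grep -E 'pos|ft'
python3 -m pendant '[[0.08,0,0,0],[0,0,0,0],[0,0,0,0]]'|grep -E 'pos|ft'
python3 -m pendant '[[0.08,0,0,0],[0,0,0,0],[0,0,0,0]]'|grep -E 'pos|ft'
python3 -m pendant '[[0.08,0,0,0],[0,0,0,0],[0,0,0,0]]'|grep -E 'pos|ft'
```

```text
eef_pos: [0.5624, 0.1238, 0.0193]
ft_force: [-0.0, 0.1, 0.3]
eef_pos: [0.5629, 0.1238, 0.0188]
ft_force: [-4.5, 0.1, 2.4]
eef_pos: [0.5627, 0.1238, 0.0183]
ft_force: [-12.0, 0.5, 7.6]
eef_pos: [0.5625, 0.1238, 0.0179]
ft_force: [-19.9, 1.2, 12.0]
```

```bash
python3 -m pendant '[[-0.6,0,0,0],[-0.6,0,0,0],[0,0,-1,0],[0,0,-1,0],[0,0,0,-0.8],[0,0,0,-0.8],[0,0,0,-0.8],[0,0,0,-0.8],[0,0,0,0]]' 0.7|grep -E 'pos'
python3 -m pendant '[[-0.94,0.36,0,0],[-0.94,0.36,0,0],[-0.94,0.36,0,0],[-0.94,0.36,0,0],[-0.94,0.36,0,0],[0,0,0,0],[0,0,0,0]]'
python3 - <<'E'
from chk import *
get_image('scene');get_image('top')
chk('B','cassette0',[.632,.118,-.078],True,.045)
chk('A','cassette0',[.44,.0546,.177],True)
E
```

```text
eef_pos: [0.5334, 0.1261, 0.0793]
time_s: 38.53
eef_pos: [0.4033, 0.0478, 0.0791]
tcp_rot: [[0.985, 0.173, 0.001], [0.173, -0.985, 0.0], [0.001, 0.0, -1.0]]
ft_force: [1.1, 0.1, 1.2]
opening: 0.7
gripper_force: 0.0
B ('top', array([ 0.6293,  0.1203, -0.044 ]), 0.692) ('scene', array([0.532 , 0.1194, 0.0537]), 0.788) ('both', array([0.5563, 0.1208, 0.0284]), 0.751)
A ('top', array([0.4573, 0.0486, 0.3086]), 0.958) ('scene', array([0.4398, 0.0542, 0.1806]), 0.072) ('both', array([0.4406, 0.0545, 0.1844]), 0.517)
```

```bash
python3 -m pendant '[[-0.08,0,0.8,0],[0,0,0.8,0],[0,0,0.8,0],[0,0,0.6,0],[0,0,0.4,0],[0,0,0.22,0],[0,0,0,0],[0,0,0,0],[0,0,0,0]]'| grep -E 'pos|ft|open'
python3 -m pendant '[[0,0,0,0],[0,0,0,0],[0,0,0,0],[0,0,0,0],[0,0,0,0],[0,0,0,0],[0,0,0,0],[0,0,0,0]]' 0 80
```

```text
eef_pos: [0.4027, 0.0479, -0.0284]
ft_force: [0.8, -0.4, 0.2]
opening: 0.7
time_s: 40.25
eef_pos: [0.4029, 0.0478, -0.028]
tcp_rot: [[0.985, 0.175, 0.002], [0.175, -0.985, -0.0], [0.002, 0.0, -1.0]]
ft_force: [-1.3, -0.3, 6.1]
opening: 0.443
gripper_force: 81.0
```

```bash
python3 -m pendant '[[0,0,-0.5,0],[0,0,-0.8,0],[0,0,-0.7,0],[0,0,0,0.8],[0,0,0,0.8],[0,0,0,0.8],[0,0,0,0.8],[0,0,0,0]]' |grep -E 'pos|ft'
python3 -m pendant '[[0.74,0.68,0,0],[0.74,0.68,0,0],[0.74,0.68,0,0],[0.74,0.68,0,0],[0,0,0,0],[0,0,0,0],[0,0,0,0]]'
python3 - <<'E'
from chk import *
get_image('scene');get_image('top')
s=read_state();p=s['eef_pos'];print(p,s['tcp_rot'][:2,0])
x=s['tcp_rot'][:2,0]
chk('A','cassette0',[*(p[:2]+.038*x),-.078],True,p[2]+.028)
m=np.array([.5971,-.0490]);d=np.array([np.cos(.079),-np.sin(.079)]);n=np.array([-d[1],d[0]])
print('along',(p[:2]-m)@d,'lat(+n = -ty)',(p[:2]-m)@n)
E
```

```text
eef_pos: [0.4014, 0.0478, 0.0307]
ft_force: [-0.6, -1.2, -1.1]
time_s: 41.5
eef_pos: [0.4828, -0.0403, 0.0301]
tcp_rot: [[0.997, -0.079, -0.002], [-0.079, -0.997, 0.001], [-0.002, -0.0, -1.0]]
ft_force: [-0.2, 0.5, -2.0]
opening: 0.441
gripper_force: 80.7
[ 0.48252694 -0.03981444  0.03014615] [ 0.9969201  -0.07841513]
A ('scene', array([ 0.5214, -0.0436, -0.0396]), 0.116)
along -0.11494062683894922 lat(+n = -ty) 0.00011504757898016298
```

```bash
python3 -m pendant '[[0,0,0.37,0],[0,0,0,0],[0.4,0,0,0],[0.4,0,0,0],[0.3,0,0,0],[0,0,0,0],[0,0,0,0]]'|grep -E 'pos|ft'
python3 -m pendant '[[0.2,0,0,0],[0.2,0,0,0],[0,0,0,0]]'|grep -E 'pos|ft'
```

```text
eef_pos: [0.5164, -0.0431, 0.0192]
ft_force: [0.6, 0.2, -1.0]
eef_pos: [0.5295, -0.0443, 0.0199]
ft_force: [-0.2, -0.0, -0.8]
```

```bash
python3 -m pendant '[[0.3,0,0,0],[0.3,0,0,0],[0,0,0,0]]'|grep -E 'pos|ft'
python3 -m pendant '[[0.3,0,0,0],[0.3,0,0,0],[0.3,0,0,0],[0,0,0,0],[0,0,0,0]]'|grep -E 'pos|ft'
```

```text
eef_pos: [0.5486, -0.0459, 0.0202]
ft_force: [0.8, 0.3, -1.5]
eef_pos: [0.5739, -0.0478, 0.0195]
ft_force: [0.8, -0.4, -1.2]
```

```bash
python3 -m pendant '[[0.1,0,0,0],[0.1,0,0,0],[0,0,0,0],[0,0,0,0]]'|grep -E 'pos|ft'
python3 -m pendant '[[0.1,0,0,0],[0,0,0,0],[0,0,0,0]]'|grep -E 'pos|ft'
python3 -m pendant '[[0.06,0,0,0],[0,0,0,0],[0,0,0,0]]'|grep -E 'pos|ft'
```

```text
eef_pos: [0.5793, -0.0482, 0.0196]
ft_force: [-0.4, -0.1, -1.3]
eef_pos: [0.5824, -0.0485, 0.0196]
ft_force: [0.3, 0.0, -1.1]
eef_pos: [0.5828, -0.0485, 0.0188]
ft_force: [-5.4, -0.2, 0.1]
```

```bash
python3 -m pendant '[[0,0,0,0],[0,0,0,0],[0,0,0,0],[0,0,0,0],[-0.5,0,0,0],[-0.7,0,0,0],[-0.5,0,0,0],[0,0,0,0]]' 0.65|grep -E 'pos|ft'
python3 -m pendant '[[0,0,0,0],[0,0,0,0],[0,0,0,0],[0,0,0,0],[0,0,0,0],[0.2,0,0,0],[0.1,0,0,0],[0,0,0,0],[0,0,0,0]]' 0 |grep -E 'pos|ft|open'
python3 -m pendant '[[0.1,0,0,0],[0.1,0,0,0],[0,0,0,0],[0,0,0,0]]'|grep -E 'pos|ft'
python3 -m pendant '[[0.08,0,0,0],[0,0,0,0],[0,0,0,0]]'|grep -E 'pos|ft'
```

```text
eef_pos: [0.5312, -0.0442, 0.0191]
ft_force: [0.6, -0.0, -0.4]
eef_pos: [0.5426, -0.0453, 0.0195]
ft_force: [0.3, 0.6, 0.3]
opening: 0.002
eef_pos: [0.5484, -0.0458, 0.0196]
ft_force: [-0.5, -0.2, -0.9]
eef_pos: [0.5501, -0.0459, 0.0193]
ft_force: [-2.4, 0.3, 0.9]
```

```bash
python3 -m pendant '[[0.08,0,0,0],[0,0,0,0],[0,0,0,0]]'|grep -E 'pos|ft'
python3 -m pendant '[[0.08,0,0,0],[0,0,0,0],[0,0,0,0]]'|grep -E 'pos|ft'
python3 -m pendant '[[-1,0,0,0],[0,0,-1,0],[0,0,-1,0],[0,0,-1,0],[0,0,-1,0],[0,0,-1,0],[0,0,0,0]]' 1|grep -E 'pos|ft'
```

```text
eef_pos: [0.5499, -0.0458, 0.0188]
ft_force: [-10.3, 0.6, 5.6]
eef_pos: [0.5498, -0.0458, 0.0183]
ft_force: [-17.3, -0.0, 10.5]
eef_pos: [0.53, -0.0447, 0.1777]
ft_force: [0.6, -0.6, 0.4]
```

```bash
python3 - <<'E'
from lib import *
np.set_printoptions(precision=4,suppress=True)
regs={}
for c,(x0,y0,x1,y1) in dict(top=(148,145,185,190),scene=(440,295,490,350)).items():
    im=get_image(c).astype(int); b=(im[:,:,0]-im[:,:,2]>45); m=np.zeros((480,640)); m[y0:y1,x0:x1]=b[y0:y1,x0:x1]
    regs[c]=m; ys,xs=np.nonzero(m); print(c,m.sum(),xs.min(),xs.max(),ys.min(),ys.max())
for k in [{'top':regs['top']},{'scene':regs['scene']},regs]:
    print(fit(M['key'],k,[.6139,.339,-.56]))
E
python3 - <<'E'
from chk import *
t=get_image('top');s=get_image('scene')
cv2.imwrite('pics/v8.png',np.hstack([cv2.resize(t,(400,300)),cv2.resize(s,(400,300))])[:,:,::-1])
chk('bottle','bottle',[.624,-.33,0],False,.1)
E
```

```text
top 159.0 157 171 155 174
scene 222.0 455 472 307 334
(array([ 0.6116,  0.3392, -0.5352]), np.float64(0.3368391645166061))
(array([ 0.6117,  0.3403, -0.4566]), np.float64(0.1706140217358214))
(array([ 0.6122,  0.34  , -0.4602]), np.float64(0.2617794509297501))
bottle ('top', array([ 0.6244, -0.3292,  0.1287]), 0.043) ('scene', array([ 0.6224, -0.3298,  0.2137]), 0.038) ('both', array([ 0.6239, -0.3287,  0.0809]), 0.043)
```

View pics/v8.png

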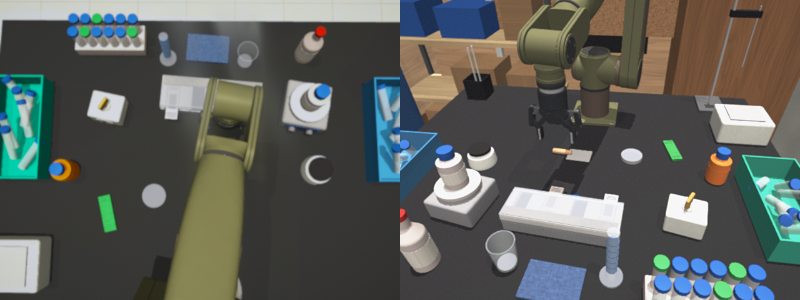

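```bash
python3 -m pendant '[[0.13,-1,0,0],[0.13,-1,0,0],[0.13,-1,0,0],[0.13,-1,0,0],[0.13,-1,0,0],[0.13,-1,0,0],[0.13,-1,0,0],[0.13,-1,0,0],[0.13,-1,0,0],[0.13,-1,0,0]]' |grep -E pos
python3 -m pendant '[[0.13,-1,0,0],[0.13,-1,0,0],[0.13,-1,0,0],[0,0,0,-1],[0,0,0,-1],[0,0,0,-1],[0,0,0,-1],[0,0,0,-1],[0,0,0,-1],[0,0,0,-1]]' |grep -E pos
python3 -m pendant '[[0,0,0,-1],[0,0,0,-1],[0,0,0,-1],[0,0,0,-1],[0,0,0,-1],[0,0,0,-1],[0,0,0,-1],[0,0,0,-1],[0,0,0,-1],[0,0,0,-1]]' |grep -E pos
python3 -m pendant '[[0,0,0,-1],[0,0,0,-1],[0,0,0,-1],[0,0,0,-1],[0,0,0,-1],[0,0,0,-1],[0,0,0,-1],[0,0,0,-1],[0,0,0,-1],[0,0,0,-1]]' |grep -E pos
python3 -m pendant '[[0,0,0,-1],[0,0,0,-1],[0,0,0,-1],[0,0,0,-1],[0,0,0,-1],[0,0,0,-1],[0,0,0,-0.5],[0,0,0,0],[0,0,0,0],[0,0,0,0]]'
python3 - <<'E'
from lib import *
s=read_state();R=s['tcp_rot'];p=s['eef_pos'];print('yaw',np.arctan2(R[1,0],R[0,0]),'q6',s['joints'][5])
d=np.array([.613,.3393])-p[:2];print('tx,ty',R[:2,0]@d/.03,R[:2,1]@d/.03,p)
E
```

```text
eef_pos: [0.5876, 0.2533, 0.1674]
eef_pos: [0.6063, 0.3405, 0.1671]
eef_pos: [0.6063, 0.3404, 0.1672]
eef_pos: [0.6063, 0.3404, 0.1672]
time_s: 51.58
eef_pos: [0.6067, 0.3406, 0.1684]
tcp_rot: [[-0.857, 0.516, -0.002], [0.516, 0.857, -0.001], [0.001, -0.001, -1.0]]
ft_force: [-0.7, 0.7, -0.2]
opening: 0.999
gripper_force: 0.0
yaw 2.5993020764135863 q6 -0.5940978240668136
tx,ty -0.20146883594889045 0.07049292696589902 [0.60673164 0.34060795 0.16836367]
```

```bash
python3 -m pendant '[[-0.2,0.07,0.9,0],[0,0,0.9,0],[0,0,0.9,0],[0,0,0.6,0],[0,0,0.4,0],[0,0,0,0],[0,0,0,0]]' 0.6|grep -E 'pos|ft'
python3 -m pendant '[[0,0,0,0],[0,0,0,0],[0,0,0,0],[0,0,0,0],[0,0,0,0],[0,0,0,0],[0,0,0,0],[0,0,0,0],[0,0,0,0]]' 0 60
python3 -c "
from lib import *
s=read_state();print(s['ft_torque'],s['joints'][5])"
```

```text
eef_pos: [0.6132, 0.3394, 0.0582]
ft_force: [0.2, -1.0, -0.1]
time_s: 52.92
eef_pos: [0.6138, 0.339, 0.0607]
tcp_rot: [[-0.857, 0.515, 0.001], [0.515, 0.857, -0.001], [-0.001, -0.0, -1.0]]
ft_force: [-3.7, -3.9, 5.0]
opening: 0.1
gripper_force: 59.8
[-0.60093183  0.45422571 -0.04646735] -0.6002959884050424
```

```bash
cat > t.py <<'E'
from lib import *
s=read_state();R=s['tcp_rot'];print('yaw %.3f q6 %.3f ft %s tq %s open %.3f'%(np.arctan2(R[1,0],R[0,0]),s['joints'][5],s['ft_force'].round(1),s['ft_torque'].round(3),s['opening']))
E
python3 -m pendant '[[0,0,0,0.5],[0,0,0,1],[0,0,0,1],[0,0,0,1],[0,0,0,1],[0,0,0,1],[0,0,0,1],[0,0,0,1],[0,0,0,1],[0,0,0,1]]'>/dev/null; python3 t.py
```

```text
yaw 1.837 q6 0.163 ft [-3.  -4.3  7.2] tq [-0.811  0.746  0.089] open 0.105
```

```bash
python3 -m pendant '[[0,0,0,1],[0,0,0,1],[0,0,0,1],[0,0,0,1],[0,0,0,1],[0,0,0,1],[0,0,0,1],[0,0,0,1],[0,0,0,1],[0,0,0,1]]'>/dev/null; python3 t.py
python3 -m pendant '[[0,0,0,1],[0,0,0,1],[0,0,0,1],[0,0,0,1],[0,0,0,1],[0,0,0,1],[0,0,0,1],[0,0,0,1],[0,0,0,1],[0,0,0,0]]'|grep pos; python3 t.py
```

```text
yaw 1.037 q6 0.963 ft [-5.6 -5.   8.9] tq [-0.846  1.021  0.172] open 0.101
eef_pos: [0.6124, 0.339, 0.0607]
yaw 0.318 q6 1.682 ft [-7.3 -4.2  8.2] tq [-0.735  1.225 -0.054] open 0.104
```

```bash
python3 -m pendant '[[0,0,0,1],[0,0,0,1],[0,0,0,1],[0,0,0,1],[0,0,0,1],[0,0,0,1],[0,0,0,1],[0,0,0,1],[0,0,0,1],[0,0,0,1]]'>/dev/null; python3 t.py
python3 - <<'E'
from lib import *
im=get_image('scene'); get_image('top')
cv2.imwrite('pics/v9.png',cv2.resize(im[270:390,400:520],(400,400),interpolation=2)[:,:,::-1])
E
```

```text
yaw -0.483 q6 2.483 ft [-7.3 -2.2  7.9] tq [-0.396  1.188  0.13 ] open 0.102
```

View pics/v9.png

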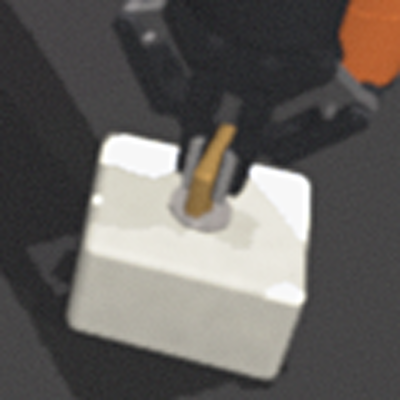

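```bash
python3 -m pendant '[[0,0,0,0],[0,0,0,0],[0,0,0,0],[0,0,0,0],[0,0,0,0],[0,0,-0.8,0],[0,0,-0.8,0],[0,0,0,-1],[0,0,0,-1],[0,0,0,-1]]' 0.6|grep pos
python3 -m pendant '[[0,0,0,-1],[0,0,0,-1],[0,0,0,-1],[0,0,0,-1],[0,0,0,-1],[0,0,0,-1],[0,0,0,-1],[0,0,0,-1],[0,0,0,-1],[0,0,0,-1]]'|grep pos
python3 -m pendant '[[0,0,0,-1],[0,0,0,-1],[0,0,0,-1],[0,0,0,-1],[0,0,0,-1],[0,0,0,-1],[0,0,0,-1],[0,0,0,-1],[0,0,0,-1],[0,0,0,-1]]'|grep pos
python3 -m pendant '[[0,0,0,-1],[0,0,0,-1],[0,0,0,-1],[0,0,0,-1],[0,0,0,-1],[0,0,0,-1],[0,0,0,-1],[0,0,0,-1],[0,0,0,-1],[0,0,0,-1]]'|grep pos
python3 -m pendant '[[0,0,0,-1],[0,0,0,-1],[0,0,0,-1],[0,0,0,-1],[0,0,0,-1],[0,0,0,-1],[0,0,0,-0.27],[0,0,0,0],[0,0,0,0]]'|grep pos
python3 t.py
```

```text
eef_pos: [0.6139, 0.3397, 0.1074]
eef_pos: [0.6134, 0.3394, 0.1064]
eef_pos: [0.6134, 0.3394, 0.1063]
eef_pos: [0.6134, 0.3395, 0.1063]
eef_pos: [0.6134, 0.3395, 0.1064]
yaw 2.660 q6 -0.660 ft [-0.4 -0.1  0.9] tq [-0.008 -0.03   0.064] open 0.603
```

```bash
python3 -m pendant '[[0,0,0.8,0],[0,0,0.7,0],[0,0,0,0],[0,0,0,0]]'|grep pos
python3 -m pendant '[[0,0,0,0],[0,0,0,0],[0,0,0,0],[0,0,0,0],[0,0,0,0],[0,0,0,0],[0,0,0,0],[0,0,0,0]]' 0 60|grep -E 'pos|open'
python3 t.py
python3 -m pendant '[[0,0,0,1],[0,0,0,1],[0,0,0,1],[0,0,0,1],[0,0,0,1],[0,0,0,1],[0,0,0,1],[0,0,0,1],[0,0,0,1],[0,0,0,0]]'>/dev/null; python3 t.py
```

```text
eef_pos: [0.6121, 0.3389, 0.0598]
eef_pos: [0.6139, 0.339, 0.0636]
opening: 0.103
yaw 2.662 q6 -0.662 ft [-1.4 -3.8  6. ] tq [-0.573  0.448 -0.053] open 0.103
yaw 1.939 q6 0.061 ft [-4.2 -5.1  6.6] tq [-0.874  0.641 -0.013] open 0.103
```

```bash
python3 -m pendant '[[0,0,0,1],[0,0,0,1],[0,0,0,1],[0,0,0,1],[0,0,0,1],[0,0,0,0],[0,0,0,0]]'>/dev/null; python3 t.py
python3 -m pendant '[[0,0,0,0.5],[0,0,0,0.5],[0,0,0,0.5],[0,0,0,0]]'>/dev/null; python3 t.py
python3 -m pendant '[[0,0,0,0.5],[0,0,0,0.5],[0,0,0,0]]'>/dev/null; python3 t.py
```

```text
yaw 1.542 q6 0.458 ft [-5.4 -5.   8.1] tq [-0.918  0.801 -0.026] open 0.104
yaw 1.421 q6 0.579 ft [-4.8 -6.   7.6] tq [-0.959  0.884 -0.015] open 0.098
yaw 1.341 q6 0.659 ft [-6.  -5.6  8.7] tq [-0.968  0.92  -0.061] open 0.102
```

```bash
for k in 1; do python3 -m pendant '[[0,0,0,0.5],[0,0,0,0.5],[0,0,0,0.5]]'>/dev/null; python3 t.py; done
python3 -m pendant '[[0,0,0,0.5],[0,0,0,0.5],[0,0,0,0]]'>/dev/null; python3 t.py
python3 -m pendant '[[0,0,0,0.5],[0,0,0,0.5],[0,0,0,0]]'>/dev/null; python3 t.py
```

```text
yaw 1.220 q6 0.780 ft [-7.  -5.7  9.2] tq [-0.973  1.012  0.141] open 0.104
yaw 1.141 q6 0.859 ft [-5.9 -5.8  8.1] tq [-0.929  1.007 -0.055] open 0.107
yaw 1.061 q6 0.939 ft [-6.5 -6.   7.9] tq [-0.863  1.058 -0.047] open 0.106
```

```bash
python3 -m pendant '[[0,0,0,0.5],[0,0,0,0.5],[0,0,0,0]]'>/dev/null; python3 t.py
python3 -m pendant '[[0,0,0,0.5],[0,0,0,0.5],[0,0,0,0]]'>/dev/null; python3 t.py
python3 -m pendant '[[0,0,0,0.5],[0,0,0,0.5],[0,0,0,0]]'>/dev/null; python3 t.py
```

```text
yaw 0.981 q6 1.019 ft [-6.3 -5.3  8.8] tq [-0.924  1.133 -0.037] open 0.102
yaw 0.901 q6 1.099 ft [-6.7 -5.1  8.8] tq [-0.974  1.059 -0.045] open 0.106
yaw 0.825 q6 1.176 ft [-6.5 -5.3  9.7] tq [-0.908  1.144  1.369] open 0.107
```

```bash
python3 -m pendant '[[0,0,0,0.2],[0,0,0,0],[0,0,0,0]]'>/dev/null; python3 t.py
python3 -m pendant '[[0,0,0,-0.2],[0,0,0,0],[0,0,0,0],[0,0,0,0],[0,0,0,0],[0,0,0,0],[0,0,-0.6,0],[0,0,-0.9,0],[0,0,-0.9,0],[0,0,-0.9,0]]' 0.6|grep -E 'pos|ft'
python3 -m pendant '[[0,0,-0.9,0],[0,0,-0.9,0],[0,0,0,0],[0,0,0,0]]' |grep -E 'pos|ft|time'
python3 - <<'E'
from chk import *
np.set_printoptions(suppress=True,precision=4)
t=get_image('top');s=get_image('scene')
chk('bottle','bottle',[.624,-.33,0],False,.1)
cv2.imwrite('pics/v10.png',np.hstack([cv2.resize(t[110:220,240:540],(480,176)),cv2.resize(s[220:420,20:380],(316,176))])[:,:,::-1])
regs={}
for c,(x0,y0,x1,y1) in dict(scene=(440,295,490,350)).items():
    im=s.astype(int); b=(im[:,:,0]-im[:,:,2]>45); m=np.zeros((480,640)); m[y0:y1,x0:x1]=b[y0:y1,x0:x1]
    for y in(.8,-.5): print('key',fit(M['key'],{c:m},[.613,.3393,y]))
E
```

```text
yaw 0.811 q6 1.190 ft [-6.3 -4.7  8.4] tq [-0.926  1.161  1.591] open 0.106
eef_pos: [0.6131, 0.3393, 0.161]
ft_force: [0.7, 0.6, 1.2]
time_s: 66.35
eef_pos: [0.6146, 0.3401, 0.2175]
ft_force: [0.2, -0.6, -0.2]
bottle ('top', array([ 0.6247, -0.3285,  0.1301]), 0.058) ('scene', array([ 0.6219, -0.3303,  0.1477]), 0.058) ('both', array([ 0.6245, -0.3287,  0.053 ]), 0.061)
key (array([0.6139, 0.3389, 0.6588]), np.float64(0.19948091974532622))
key (array([ 0.6128,  0.339 , -2.5146]), np.float64(0.19516059222722182))
```

View pics/v10.png

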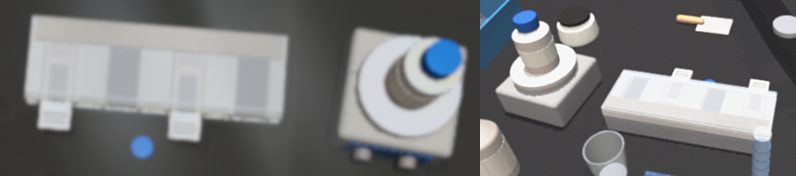

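```bash
python3 -c "
from bench import *
print(sign_off())"
```

```text
the job is handed in; nothing more can be done
None
```

I've handed the job in at about 66 s: the bottle was mixed and stands on the stirrer plate, both cassettes on the bench are fully home (slots 1 and 3), and then the key was wound to its stop; no verdict was returned.

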